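# Hone a plane iron on the hand-cranked stone

### The job

Hone the plane iron: take the wooden knob of the honing machine's crank and turn it counter-clockwise, seen from above, until the stone runs at 15 turns a minute, and keep the stone between 13 and 17 turns a minute for six seconds without a break, never faster than 24. Then bring the stone to rest with its red line at the yellow pointer (within about 15 mm) and let go of the crank. Work only by the crank: do not touch the stone or the honing guide, and leave everything else on the bench where it is.

Things in the scene. Friction and masses are not known exactly. Their poses are not given: they have to be found in the camera images.
- honer: green round base of the hand-cranked flat honing machine, fixed to the bench, 360 mm in diameter, 45 mm high; origin at the centre of its underside, z up through the spindle. On its own +y side stands the guide's pocket, on its own +x side the yellow pointer (a post up to 103 mm above the bench)
- spindle (a point): point on the vertical axis shared by stone and crank, at the height of the stone's top, 100 mm above the bench
- stone (a joint): angle of the grey honing stone about the vertical axis (rad), growing counter-clockwise seen from above, not wrapping at full turns; at 0 and every whole turn (2 pi) the red line is at the yellow pointer. Stone 300 mm in diameter, 45 mm thick, nominally 7.5 kg (moment of inertia 0.085 kg m2), bearing drag 0.02 N m per rad/s; after the crank stops it coasts on for 0.3 to 1 s
- stone_mark (a point): outer end of the red line painted across the grey stone's top (18 mm wide) and down its rim: on the upper edge of the stone, 150 mm from the axis, 100 mm above the bench; turns with the stone
- pointer (a point): place on the stone's upper edge to which the yellow pointer points: 150 mm from the axis on the machine's own +x side, 100 mm above the bench
- handle (a point): middle of the crank's upright light-wood knob, a cylinder 32 mm in diameter, 58 mm tall (189 to 247 mm above the bench) that spins freely on its pin; this point is 219 mm above the bench and circles the axis at 75 mm with the crank. Grip it here from above, keeping the gripper's direction; the dark crank arm lies below it, its top 183 mm above the bench
- guide: loose black and brass honing guide clamping a steel plane iron, 60 x 60 mm foot with white runner buttons, nominally 0.3 kg; origin at the centre of its underside, resting on the stone in the pocket. It brakes the stone by dry friction, nominally 0.18 N m, in truth 0.055 to 0.36 N m. The iron slopes up outwards to 170 mm above the bench, 200 mm from the axis, below the crank's sweep
- plane: an iron bench plane with dark wooden knob and handle, 240 x 62 x 110 mm; lies on the bench, to be left alone; origin at the centre of its underside
- mallet: a wooden mallet, 270 mm long; lies on the bench, to be left alone; origin at the underside, near the middle of its length
- oil: an amber bottle of honing oil, 60 mm in diameter, 150 mm tall; lies on the bench, to be left alone; origin at the centre of its underside
- glue: a white jar, 68 mm in diameter, 110 mm tall; lies on the bench, to be left alone; origin at the centre of its underside
- tape: a flat yellow ring-shaped roll, 90 mm in diameter, 25 mm tall; lies on the bench, to be left alone; origin at the centre of its underside
- pocket (a point): centre of the aluminium pocket that keeps the honing guide in place, at the stone's top: 100 mm from the axis on the machine's own +y side, 100 mm above the bench; its four walls rise to 126 mm above the bench
- coupling (a point): top of the steel crank hub, on the axis, 186 mm above the bench. Inside, a fluid slip coupling joins crank and stone: it drags the stone with 0.12 N m per rad/s of difference in speed. So the stone lags the crank: at 15 turns a minute of the stone the crank must run some 0.8 to 3.4 rad/s faster, depending on the load, and a crank slower than 0.5 to 3 rad/s does not move the stone at all
Not all that is in view belongs to the job. What is shaped like the guide but blue or pink is not meant.

How it is judged:
On the way:
1. the stone turns counter-clockwise at 13 to 17 turns a minute for six seconds without a break (velocity of joint stone between 1.361 and 1.78 rad/s), for 6 s.
At the end, for the whole second after the job is handed in: the stone is at rest with the end of its red line within 18 mm of the pointer's place, the crank is released and at rest, and the honing guide still lies on the stone in its pocket (horizontal distance between stone_mark and pointer below 0.018 m and angular speed of stone below 0.08 rad/s and velocity of joint crank between -0.15 and 0.15 rad/s and x of guide in the frame of honer between -0.012 and 0.012 m and y of guide in the frame of honer between 0.088 and 0.112 m and z of guide in the frame of honer between 0.092 and 0.108 m); the robot touches nothing.
It fails at once if the stone runs faster than 24 turns a minute (velocity of joint stone above 2.51 rad/s or velocity of joint stone below -2.51 rad/s).
It fails at once if the robot touches the stone itself instead of the crank (contact force between any of the fingers, the arm and stone_c0 above 1 N).
It fails at once if the robot touches the honing guide (contact force between any of the fingers, the arm and guide above 1 N).
It fails at once if the honing guide is lifted out of its pocket or tips (z of guide in the frame of honer above 0.112 m or angle between guide's own z axis and vertical above 0.25 rad).
It fails at once if one of the other things on the bench is pushed aside by more than 30 mm (distance of any of plane, mallet, oil, glue, tape from where it was at the start of the episode above 0.03 m).
It also fails if it takes over 64 s, if anything falls off the work surface, if the arm or the gripper's body presses on something with over 40 N, if the wrist force passes 120 N, or if a joint passes its speed limit or range.

### The arm

A 6-joint arm with a two-finger parallel gripper is mounted at the origin on the work surface. World frame = base frame: x ahead of the robot, y to its left, z up, the work surface at z = 0. Lengths are in m, angles in rad, forces in N, time in s.
With the tool pointing down it reaches from about 0.375 to 0.9 m from the base axis. Payload 3.1 kg.
Tool frame: the origin (TCP) lies midway between the tips of the shut fingers; the grasp point (between the pads) lies 19 mm behind it (manip.pinch_z is the distance from the TCP to the grasp point, in m); z points along the fingers, y is the line along which they close (so a half turn about z gives the same grasp; the last joint's range is limited). The gripper opens to 85 mm and grips with 20 to 120 N. Pads are 22 mm wide; open, the fingers measure 114 mm over their backs; the gripper's body (76 mm by 85 mm) begins 54 mm behind the grasp point. The pads swing forward as they close: fully open they stand 13 mm farther back than shut.
Start: joints at [-1.278, 0.527, 1.433, -0, 1.181, -0.178], TCP at [0.284, -0.557, 0.198] pointing down, gripper open.
Joint ranges: [-3.08, 3.08], [-0.75, 2.2], [0.22, 2.44], [-1.43, 4.57], [0, 2.65], [-2.85, 2.85]. Speed limits (rad/s): [2.79, 2.79, 3.14, 3.14, 3.14, 3.14].

### API

Orientations are given as a unit quaternion [x, y, z, w].
In Python, from station import manip, viewer, ticket gives the robot as it stands.
- The arm moves only by the shell command python3 -m creep 'ROWS' [FORCE]. ROWS is JSON, a list of rows, each an object with "slide": the shift along the tool's x, y, z in cm, a list of three; "angular": the turn, a rotation vector about the tool's x, y, z in rad, a list of three; "claw": the opening, from -1 (shut) to 1 (fully open). A call has 1 to 10 rows; each row shifts and turns the commanded pose from where the row before left it, along the tool's axes as they then stand; what a row does not reach is not made up. A row lasts 1/12 s, in which the tool goes at most 41.7 mm and 7.16 degrees, less where a joint would pass 70% of its speed; a pose out of reach is approached as far as the arm can. A call with a gripper value outside its range is refused whole. The fingers move at their own pace and stop on an object; FORCE is the grip in N (left out, the last holds). Time passes only in rows, so rows that do not move let the fingers close. It gives the time, the measured TCP pose, the force, the opening and the grip force at its end, in the units of the state.
- manip.sense(): the state, without advancing time (a new reading comes with each control period).
- viewer.snapshot(name): name is "scene" or "top" or "wrist"; returns the picture (384x512x3 uint8, blue, green, red); there is no depth.
- viewer.calibration(name): a dict with "fov_y" (degrees; the focal length in pixels is half the picture's height over the tangent of half this angle, whatever the lens; pixels are square), "cx", "cy" (the principal point, pixels), "k1" (the pictures are not rectified: a ray, as slopes to the right and down, at radius r is drawn at 1 + k1 r^2 times it, then the intrinsics apply), "T" (4x4, takes a point from camera to world coordinates); the wrist camera has in their place "tool_from_camera" (4x4, takes a point from camera to tool coordinates, whose origin is the TCP and whose axes are the flange's). Camera axes: x right, y up, looking along -z (the intrinsics and any distortion apply to the point x, -y, -z); pixel columns grow to the right and rows downward; lengths in m; the calibration is good to about 2 mm. A picture is of the moment at which its call begins: read the wrist's pose just before it. calibration takes no time and is no camera call.
- ticket.sign_off(): hands the job in; it is judged then, once.
The state is a dict: "t": time; "q": joint angles; "qd": joint speeds; "tau": joint torques, N m; "tcp_pos": TCP position; "tool_rot": TCP orientation; "force": force on the tool from outside, world axes, zero at the start; "ft_torque": the same for the moment, N m; "finger_gap": opening from 0.0 (shut) to 1.0 (fully open); "gripper_force": force on a finger pad.
Only numpy, scipy, OpenCV 4.12 (cv2) and the standard library are available. Lean on these libraries where they do the work, as an engineer would, in place of code of your own. Each camera call takes 0.05 s, during which the arm holds its last target. There are 200 camera calls.

## Working session

There is one attempt and no reset: what is moved stays moved. The work goes in short steps, Python scripts to look and compute and a shell command to move; the robot and the scene stay as the last step left them, time stands still between calls to the robot, and variables do not carry over. Pictures are saved under pics/ and viewed, at most 10 in all, crops included, and the job is handed in when it is done.

```bash
ls; mkdir -p pics
cat > h.py <<'E'
import numpy as np, cv2
from scipy.spatial.transform import Rotation as R
from station import manip, viewer, ticket
def ray(name,u,v,s=None):
    c=viewer.calibration(name); f=192/np.tan(np.radians(c['fov_y']/2))
    K=np.array([[f,0,c['cx']],[0,f,c['cy']],[0,0,1.]])
    p=cv2.undistortPoints(np.array([[[u,v]]],float),K,np.array([c['k1'],0,0,0.]))[0,0]
    if 'T' in c: T=np.array(c['T'])
    else:
        W=np.eye(4);W[:3,:3]=R.from_quat(s['tool_rot']).as_matrix();W[:3,3]=s['tcp_pos'];T=W@np.array(c['tool_from_camera'])
    d=T[:3,:3]@np.array([p[0],-p[1],-1]); return T[:3,3],d/np.linalg.norm(d)
def atz(name,u,v,z,s=None):
    o,d=ray(name,u,v,s); return o+d*(z-o[2])/d[2]
def tri(rs):
    A=sum(np.eye(3)-np.outer(d,d) for o,d in rs); b=sum((np.eye(3)-np.outer(d,d))@o for o,d in rs)
    p=np.linalg.solve(A,b); return p,[np.linalg.norm(np.cross(p-o,d)) for o,d in rs]
E
python3 - <<'E'
from h import *
s=manip.sense();print(s, manip.pinch_z)
for n in("scene","top"): 
    cv2.imwrite(f"pics/{n}0.png",cv2.resize(viewer.snapshot(n),(800,600)));print(viewer.calibration(n))
print(viewer.calibration("wrist"))
E
```

```text
pics
{'t': 0.0, 'q': array([-1.27853984e+00,  5.28478523e-01,  1.43387884e+00,  1.81629432e-06,
        1.18138655e+00, -1.78492580e-01]), 'qd': array([-1.78118557e-04, -7.63364071e-06, -6.08469957e-04,  1.16149046e-04,
       -8.73057415e-04, -1.95408235e-03]), 'tau': array([ 7.22333534e-04, -4.42354381e+01, -1.78026295e+01, -2.82129431e-04,
        8.48755793e-03, -1.58888326e-05]), 'tcp_pos': array([ 0.28327683, -0.55625341,  0.19743356]), 'tool_rot': array([ 9.72426584e-01,  2.33206736e-01, -6.03126146e-05, -1.07393978e-03]), 'force': array([-0.13042208, -0.16554429,  1.36996227]), 'ft_torque': array([-1.18388456e-02,  6.47740177e-05,  2.18573580e-02]), 'gripper_force': 0.0, 'finger_gap': 1.0021199325158872} 0.0187
{'fov_y': 52.98610643359692, 'cx': 252.48920960681554, 'cy': 196.63909700736937, 'k1': -0.06542349744860625, 'T': array([[ 0.03670505, -0.58820424,  0.80787902,  1.48376315],
       [ 0.99918584,  0.00805535, -0.03953187, -0.02040025],
       [ 0.01674506,  0.80867229,  0.58802102,  0.86731677],
       [ 0.        ,  0.        ,  0.        ,  1.        ]])}
{'fov_y': 53.81017288097807, 'cx': 258.60954293835715, 'cy': 193.71574491452762, 'k1': -0.02386859558262906, 'T': array([[-0.02342327,  0.97488821, -0.22145955,  0.17435793],
       [-0.99972444, -0.02318484,  0.00367649,  0.00820886],
       [-0.00155033,  0.22148464,  0.97516263,  1.51065591],
       [ 0.        ,  0.        ,  0.        ,  1.        ]])}
{'fov_y': 69.6226239120829, 'cx': 255.01766450297387, 'cy': 188.87486363543385, 'k1': -0.05609727285669475, 'tool_from_camera': array([[ 3.96988071e-04,  9.49333327e-01,  3.14270706e-01,
         7.99744991e-02],
       [ 9.99999919e-01, -3.56518281e-04, -1.86251383e-04,
        -2.55458826e-05],
       [-6.47713931e-05,  3.14270754e-01, -9.49333392e-01,
        -1.76159403e-01],
       [ 0.00000000e+00,  0.00000000e+00,  0.00000000e+00,
         1.00000000e+00]])}
```

View pics/scene0.png

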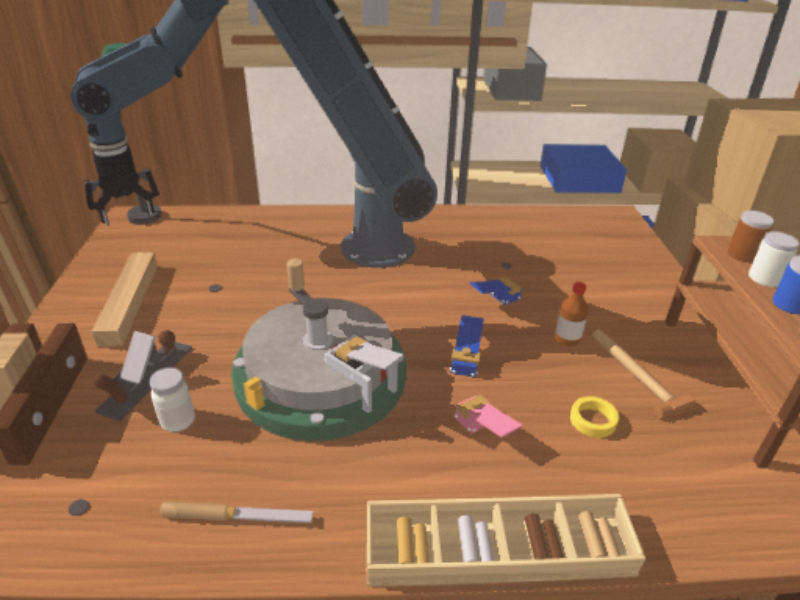

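View pics/top0.png

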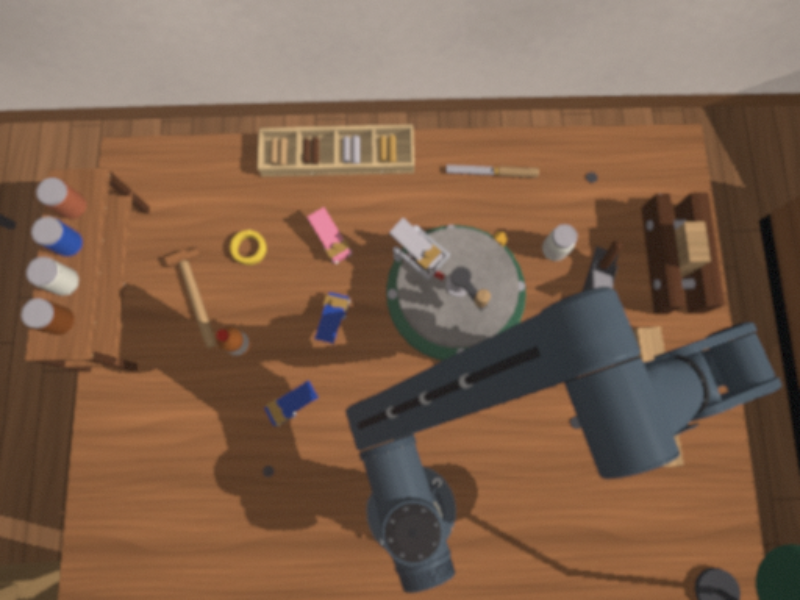

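The scene shows the knob at about (296,275), the hub at (315,310), the yellow pointer at (254,393) and the guide near (360,355). In the top view the knob is at about (484,297), the hub at (461,279) and the pointer at (501,238). A bit of red line shows near the guide. Next I'll take enlarged crops.

Run:
```python
from h import *
a=viewer.snapshot("scene")[155:285,140:270]; b=viewer.snapshot("top")[135:235,240:340]
a=cv2.resize(a,(520,520),interpolation=cv2.INTER_CUBIC) # x4
b=cv2.resize(b,(500,500),interpolation=cv2.INTER_CUBIC) # x5
cv2.imwrite("pics/a.png",a);cv2.imwrite("pics/b.png",b)
```

```text
(no output)
```

View pics/a.png

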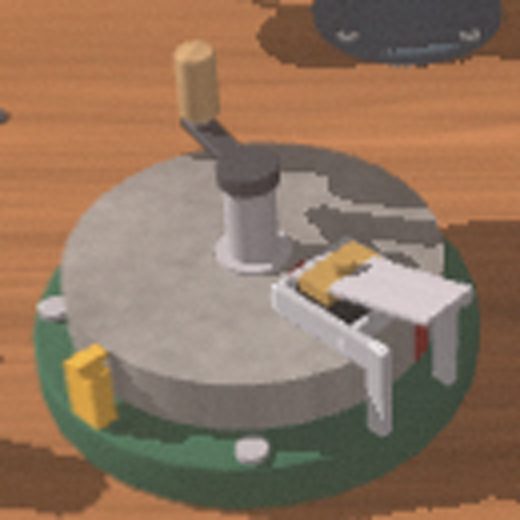

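View pics/b.png

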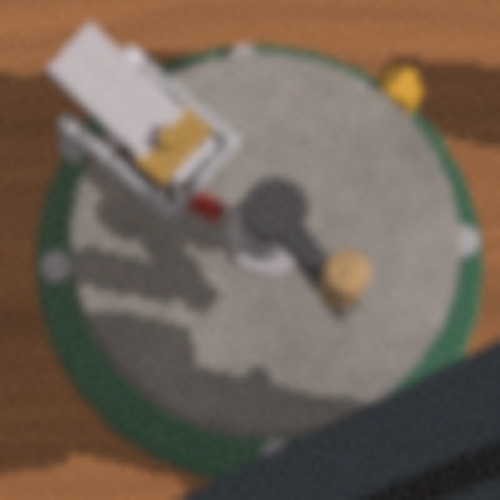

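Crop a shows the knob top at (195,50), the hub cap top at (248,160), the pointer top at (90,352), and red line on the rim at (421,340). Crop b shows the knob top at (350,272), the hub at (274,207), the pointer at (404,85) and red line at (207,207).

Run:
```python
from h import *
A=lambda x,y:(140+(x+.5)/4-.5,155+(y+.5)/4-.5)
B=lambda x,y:(240+(x+.5)/5-.5,135+(y+.5)/5-.5)
for n,a,b in [("knobtop",(195,48),(350,270)),("hubtop",(248,160),(274,207)),("pointer",(90,352),(406,82))]:
    print(n,*tri([ray("scene",*A(*a)),ray("top",*B(*b))]))
print("knob scene@.247",atz("scene",*A(195,48),.247),"top",atz("top",*B(350,270),.247))
print("hub @.186",atz("scene",*A(248,160),.186),atz("top",*B(274,207),.186))
print("pointer @.103",atz("scene",*A(90,352),.103),atz("top",*B(406,82),.103))
print("red in @.1",atz("scene",*A(298,267),.1),atz("top",*B(207,207),.1))
print("red rim top@.1",atz("scene",*A(421,325),.1),"rim@.08",atz("scene",*A(421,340),.08))
# base ellipse check
for x,y in [(40,250),(260,478),(482,250)]: print(atz("top",*B(x,y),.045))
```

```text
knobtop [ 0.47473229 -0.17038572  0.24835214] [np.float64(0.0015456478400680067), np.float64(0.001545647840067964)]
hubtop [ 0.53754685 -0.12785542  0.18765728] [np.float64(0.00015488278003542694), np.float64(0.00015488278003548015)]
pointer [ 0.65851713 -0.24122039  0.10557006] [np.float64(0.0030061664540636233), np.float64(0.0030061664540637287)]
knob scene@.247 [ 0.472835   -0.16912781  0.247     ] top [ 0.47518976 -0.17213784  0.247     ]
hub @.186 [ 0.53525857 -0.1279605   0.186     ] [ 0.53801162 -0.12818167  0.186     ]
pointer @.103 [ 0.65616894 -0.23884561  0.103     ] [ 0.65982977 -0.24472751  0.103     ]
red in @.1 [ 0.5585196  -0.09285444  0.1       ] [ 0.56284712 -0.08525677  0.1       ]
red rim top@.1 [0.62736699 0.00127307 0.1       ] rim@.08 [0.6219191  0.00148513 0.08      ]
[0.54558365 0.04577322 0.045     ]
[ 0.35872962 -0.12214523  0.045     ]
[ 0.53720672 -0.3074267   0.045     ]
```

The triangulated points fit the given sizes. The hub is at (0.537,-0.128,0.187), the knob radius is 0.076, and the knob top is at 0.248. The pointer lies at -43° and the red line at about 56°, so the stone angle is about 99°. Now I'll lift, align tool x with world x, and move across.

```bash
python3 -m creep '[{"slide":[0,0,-3],"angular":[0,0,0.118],"claw":1},{"slide":[0,0,-3],"angular":[0,0,0.118],"claw":1},{"slide":[0,0,-3],"angular":[0,0,0.118],"claw":1},{"slide":[0,0,-2],"angular":[0,0,0.117],"claw":1}]' 40
python3 -m creep '[{"slide":[1.7,-3.5,0],"angular":[0,0,0],"claw":1},{"slide":[1.7,-3.5,0],"angular":[0,0,0],"claw":1},{"slide":[1.7,-3.5,0],"angular":[0,0,0],"claw":1},{"slide":[1.7,-3.5,0],"angular":[0,0,0],"claw":1},{"slide":[1.7,-3.5,0],"angular":[0,0,0],"claw":1},{"slide":[1.7,-3.5,0],"angular":[0,0,0],"claw":1},{"slide":[1.7,-3.5,0],"angular":[0,0,0],"claw":1},{"slide":[1.7,-3.5,0],"angular":[0,0,0],"claw":1},{"slide":[1.7,-3.5,0],"angular":[0,0,0],"claw":1},{"slide":[0,0,0],"angular":[0,0,0],"claw":1}]'
python3 - <<'E'
from h import *
s=manip.sense(); print(s['tcp_pos'],s['tool_rot'],s['t'],s['q'],s['force'])
np.save('w1.npy',np.r_[s['tcp_pos'],s['tool_rot']])
cv2.imwrite("pics/w1.png",cv2.resize(viewer.snapshot("wrist"),(768,576)))
E
```

```text
t: 0.53
tcp_pos: [0.2838, -0.5578, 0.3113]
tool_rot: [1.0, -0.003, 0.001, 0.002]
force: [-0.4, -0.9, 0.6]
finger_gap: 1.002
gripper_force: 0.0
t: 1.37
tcp_pos: [0.4381, -0.2353, 0.3084]
tool_rot: [1.0, 0.003, 0.0, -0.002]
force: [-0.2, -0.2, 1.6]
finger_gap: 0.997
gripper_force: 0.0
[ 0.43808427 -0.2353342   0.30840561] [ 9.99992340e-01  3.28845831e-03  3.50063030e-04 -2.09362520e-03] 1.3667 [-0.72050873  0.23093745  1.59306792  0.00371759  1.3198373   0.8427834 ] [-0.24612109 -0.2455534   1.5848693 ]
```

View pics/w1.png

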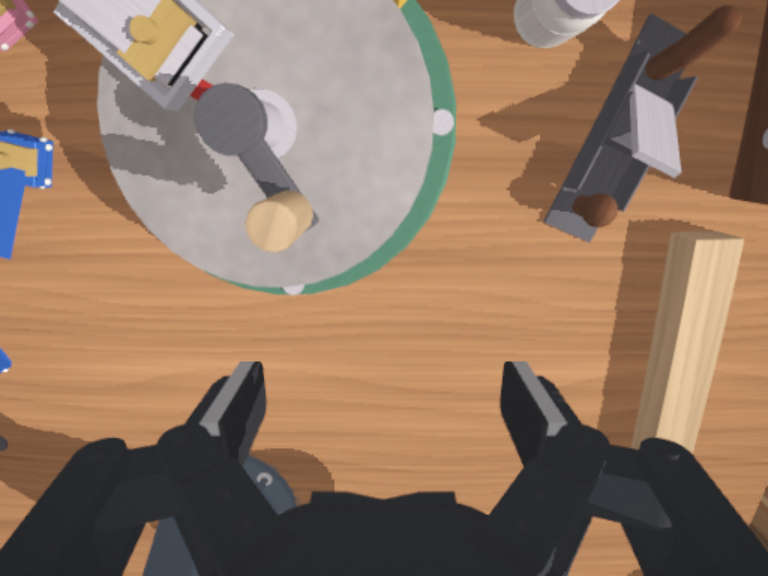

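The wrist view shows the knob top at (272,227), the hub cap at (230,119), red line at (201,91) beside the guide, and a clear path.

```bash
cat >> h.py <<'E'
def st(f):
    w=np.load(f); return dict(tcp_pos=w[:3],tool_rot=w[3:])
E
python3 - <<'E'
from h import *
s=st('w1.npy')
W=lambda x,y:((x+.5)/1.5-.5,(y+.5)/1.5-.5)
A=lambda x,y:(140+(x+.5)/4-.5,155+(y+.5)/4-.5)
B=lambda x,y:(240+(x+.5)/5-.5,135+(y+.5)/5-.5)
for n,w,a,b in [("knob",(272,227),(195,48),(350,270)),("hub",(230,119),(248,160),(274,207))]:
    print(n,*tri([ray("wrist",*W(*w),s),ray("scene",*A(*a)),ray("top",*B(*b))]))
print(atz("wrist",*W(272,227),.247,s),atz("wrist",*W(230,119),.186,s),atz("wrist",*W(201,91),.1,s))
E
```

```text
knob [ 0.47430679 -0.17064092  0.24813467] [np.float64(0.0006273297329504731), np.float64(0.0017424821548353967), np.float64(0.0014327108328481006)]
hub [ 0.53709389 -0.12872352  0.18659125] [np.float64(0.0016687703098990235), np.float64(0.0011000818465680396), np.float64(0.0009562891501589579)]
[ 0.47364278 -0.17076641  0.247     ] [ 0.53679058 -0.13025456  0.186     ] [ 0.56555279 -0.07633503  0.1       ]
```

```bash
python3 -m creep '[{"slide":[1.8,-3.2,0],"angular":[0,0,0],"claw":1},{"slide":[1.8,-3.2,0],"angular":[0,0,0],"claw":1},{"slide":[0,0,2.5],"angular":[0,0,0],"claw":1},{"slide":[0,0,2.5],"angular":[0,0,0],"claw":1},{"slide":[0,0,0],"angular":[0,0,0],"claw":1},{"slide":[0,0,0],"angular":[0,0,0],"claw":1}]'
```

```text
t: 1.92
tcp_pos: [0.4716, -0.1784, 0.2575]
tool_rot: [1.0, -0.001, -0.001, -0.001]
force: [-0.2, 0.4, 0.1]
finger_gap: 1.003
gripper_force: 0.0
```

```bash
python3 -m creep '[{"slide":[0.2,-0.7,1],"angular":[0,0,0],"claw":1},{"slide":[0,0,1.6],"angular":[0,0,0],"claw":1},{"slide":[0,0,1.6],"angular":[0,0,0],"claw":1},{"slide":[0,0,1.5],"angular":[0,0,0],"claw":1},{"slide":[0,0,0],"angular":[0,0,0],"claw":1},{"slide":[0,0,0],"angular":[0,0,0],"claw":1}]'
python3 - <<'E'
from h import *
s=manip.sense(); print(s['tcp_pos'],s['t'],s['force'])
cv2.imwrite("pics/w2.png",cv2.resize(viewer.snapshot("wrist"),(768,576)))
E
```

```text
t: 2.42
tcp_pos: [0.4749, -0.1723, 0.2022]
tool_rot: [1.0, -0.001, 0.0, 0.0]
force: [1.4, -1.1, 0.4]
finger_gap: 1.004
gripper_force: 0.0
[ 0.4749287  -0.17226429  0.20223795] 2.4167 [ 1.37280517 -1.13653616  0.37969209]
```

View pics/w2.png

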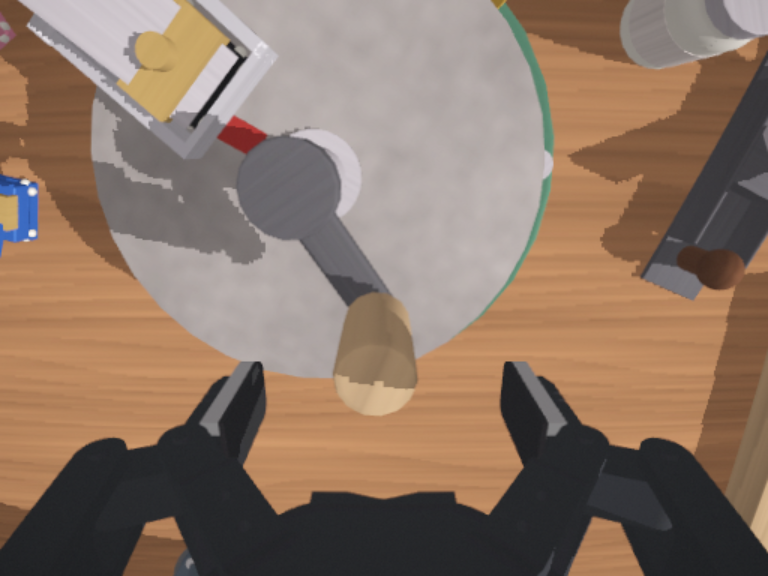

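The knob is centred between the fingers, with red line visible beside the hub. Closing now.

```bash
python3 -m creep '[{"slide":[0,0,0.2],"angular":[0,0,0],"claw":-1},{"slide":[0,0,0],"angular":[0,0,0],"claw":-1},{"slide":[0,0,0],"angular":[0,0,0],"claw":-1},{"slide":[0,0,0],"angular":[0,0,0],"claw":-1},{"slide":[0,0,0],"angular":[0,0,0],"claw":-1},{"slide":[0,0,0],"angular":[0,0,0],"claw":-1}]' 40
cat >> h.py <<'E'
import json,sys
AX=np.array([.537,-.129]); RAD=.075
def red(name='wrist',thr=None):
    """stone angle relative to pointer(-43.3deg), degrees"""
    s=manip.sense(); im=viewer.snapshot(name); t=s['t']
    h=cv2.cvtColor(im,cv2.COLOR_BGR2HSV)
    m=((h[...,0]<6)|(h[...,0]>174))&(h[...,1]>130)&(h[...,2]>60)
    v,u=np.nonzero(m); P=[]
    for a,b in zip(u,v):
        p=atz(name,a,b,.1,s)[:2]-AX
        if .035<np.hypot(*p)<.152: P.append(p)
    if len(P)<6: return t,None,len(P)
    P=np.array(P); c=P.mean(0); return t,round(float(np.degrees(np.arctan2(c[1],c[0])))+43.3,1),len(P)
def plan(steps,th=None,pos=None):
    """steps: crank advance per row (rad). prints rows for creep"""
    if pos is None: pos=manip.sense()['tcp_pos'][:2]
    if th is None: d=pos-AX; th=np.arctan2(d[1],d[0])
    print('th0',round(float(th),3),'r',np.hypot(*(pos-AX)).round(4))
    th=th+np.cumsum(steps); T=AX+RAD*np.c_[np.cos(th),np.sin(th)]
    D=np.diff(np.r_[pos[None],T],axis=0)*100
    for k in range(0,len(D),10):
        print('['+','.join('{"slide":[%.2f,%.2f,0],"angular":[0,0,0],"claw":-1}'%(x,-y) for x,y in D[k:k+10])+']')
E
python3 - <<'E'
from h import *
s=manip.sense();print(s['tcp_pos'],s['q'])
print(red());print(red('scene'));print(red('top'))
plan([.08,.16]+[.25]*28)
E
```

```text
t: 2.97
tcp_pos: [0.4752, -0.1713, 0.2002]
tool_rot: [1.0, -0.0, 0.001, 0.0]
force: [0.2, 0.0, 2.6]
finger_gap: 0.354
gripper_force: 39.4
[ 0.47520314 -0.17128375  0.20015967] [-5.67532145e-01  3.63865170e-01  1.72798158e+00  5.29328995e-05
  1.04794132e+00  1.00331363e+00]
(2.9667, 104.2, 440)
(3.0167, None, 0)
(3.0667, 103.7, 12)
th0 -2.54 r 0.0749
[{"slide":[0.35,0.49,0],"angular":[0,0,0],"claw":-1},{"slide":[0.83,0.87,0],"angular":[0,0,0],"claw":-1},{"slide":[1.54,1.06,0],"angular":[0,0,0],"claw":-1},{"slide":[1.75,0.65,0],"angular":[0,0,0],"claw":-1},{"slide":[1.86,0.19,0],"angular":[0,0,0],"claw":-1},{"slide":[1.85,-0.27,0],"angular":[0,0,0],"claw":-1},{"slide":[1.73,-0.72,0],"angular":[0,0,0],"claw":-1},{"slide":[1.49,-1.13,0],"angular":[0,0,0],"claw":-1},{"slide":[1.17,-1.46,0],"angular":[0,0,0],"claw":-1},{"slide":[0.77,-1.70,0],"angular":[0,0,0],"claw":-1}]
[{"slide":[0.32,-1.84,0],"angular":[0,0,0],"claw":-1},{"slide":[-0.14,-1.86,0],"angular":[0,0,0],"claw":-1},{"slide":[-0.60,-1.77,0],"angular":[0,0,0],"claw":-1},{"slide":[-1.02,-1.57,0],"angular":[0,0,0],"claw":-1},{"slide":[-1.37,-1.27,0],"angular":[0,0,0],"claw":-1},{"slide":[-1.65,-0.89,0],"angular":[0,0,0],"claw":-1},{"slide":[-1.81,-0.45,0],"angular":[0,0,0],"claw":-1},{"slide":[-1.87,0.01,0],"angular":[0,0,0],"claw":-1},{"slide":[-1.81,0.47,0],"angular":[0,0,0],"claw":-1},{"slide":[-1.64,0.90,0],"angular":[0,0,0],"claw":-1}]
[{"slide":[-1.36,1.28,0],"angular":[0,0,0],"claw":-1},{"slide":[-1.00,1.58,0],"angular":[0,0,0],"claw":-1},{"slide":[-0.58,1.78,0],"angular":[0,0,0],"claw":-1},{"slide":[-0.12,1.87,0],"angular":[0,0,0],"claw":-1},{"slide":[0.34,1.84,0],"angular":[0,0,0],"claw":-1},{"slide":[0.79,1.70,0],"angular":[0,0,0],"claw":-1},{"slide":[1.18,1.45,0],"angular":[0,0,0],"claw":-1},{"slide":[1.50,1.11,0],"angular":[0,0,0],"claw":-1},{"slide":[1.73,0.71,0],"angular":[0,0,0],"claw":-1},{"slide":[1.85,0.26,0],"angular":[0,0,0],"claw":-1}]
```

```bash
python3 -m creep '[{"slide":[0.35,0.49,0],"angular":[0,0,0],"claw":-1},{"slide":[0.83,0.87,0],"angular":[0,0,0],"claw":-1},{"slide":[1.54,1.06,0],"angular":[0,0,0],"claw":-1},{"slide":[1.75,0.65,0],"angular":[0,0,0],"claw":-1},{"slide":[1.86,0.19,0],"angular":[0,0,0],"claw":-1},{"slide":[1.85,-0.27,0],"angular":[0,0,0],"claw":-1},{"slide":[1.73,-0.72,0],"angular":[0,0,0],"claw":-1},{"slide":[1.49,-1.13,0],"angular":[0,0,0],"claw":-1},{"slide":[1.17,-1.46,0],"angular":[0,0,0],"claw":-1},{"slide":[0.77,-1.70,0],"angular":[0,0,0],"claw":-1}]'
python3 -c "
from h import *
s=manip.sense();d=s['tcp_pos'][:2]-AX;print(s['tcp_pos'],s['force'],'th',np.arctan2(d[1],d[0]),np.hypot(*d),'plan',-2.54+.08+.16+2.0)
print(red())"
python3 -m creep '[{"slide":[0.32,-1.84,0],"angular":[0,0,0],"claw":-1},{"slide":[-0.14,-1.86,0],"angular":[0,0,0],"claw":-1},{"slide":[-0.60,-1.77,0],"angular":[0,0,0],"claw":-1},{"slide":[-1.02,-1.57,0],"angular":[0,0,0],"claw":-1},{"slide":[-1.37,-1.27,0],"angular":[0,0,0],"claw":-1},{"slide":[-1.65,-0.89,0],"angular":[0,0,0],"claw":-1},{"slide":[-1.81,-0.45,0],"angular":[0,0,0],"claw":-1},{"slide":[-1.87,0.01,0],"angular":[0,0,0],"claw":-1},{"slide":[-1.81,0.47,0],"angular":[0,0,0],"claw":-1},{"slide":[-1.64,0.90,0],"angular":[0,0,0],"claw":-1}]'
python3 -c "
from h import *
s=manip.sense();d=s['tcp_pos'][:2]-AX;print(s['tcp_pos'],s['force'],'th',np.arctan2(d[1],d[0]),np.hypot(*d),'plan',-2.54+.08+.16+4.5)
print(red());print(red('scene'));print(red())
s=manip.sense();d=s['tcp_pos'][:2]-AX;print(s['tcp_pos'],'th',np.arctan2(d[1],d[0]),np.hypot(*d))
"
```

```text
t: 3.95
tcp_pos: [0.608, -0.152, 0.2001]
tool_rot: [1.0, -0.0, -0.001, 0.001]
force: [-5.1, -2.2, 6.3]
finger_gap: 0.354
gripper_force: 39.8
[ 0.60797477 -0.15197921  0.20009948] [-5.06946234 -2.22759302  6.25356083] th -0.3131152543464938 0.07460201927052787 plan -0.2999999999999998
(3.95, 124.0, 920)
t: 4.83
tcp_pos: [0.4932, -0.0671, 0.2002]
tool_rot: [1.0, 0.0, 0.003, -0.0]
force: [5.2, -1.8, 1.5]
finger_gap: 0.355
gripper_force: 39.8
[ 0.49315763 -0.06706801  0.20016089] [ 5.18410009 -1.75459155  1.54653495] th 2.1868123642283877 0.07587966867298564 plan 2.2
(4.8333, 155.5, 1715)
(4.8833, 156.8, 105)
(4.9333, 159.2, 1702)
[ 0.49143281 -0.06843003  0.20011791] th 2.2157720015463407 0.07579637421222374
```

```bash
cat >> h.py <<'E'
def sim(prof,Tf,v=0.,J=.085,dt=1/600):
    """prof: list of (duration, crank speed); returns list of (t,angle rad,v) after each"""
    a=0;t=0;o=[]
    for d,w in prof:
        for _ in range(int(round(d/dt))):
            T=.12*(w-v)-.02*v
            if abs(v)<1e-3 and abs(T)<Tf: v=0
            else:
                n=v+(T-Tf*np.sign(v if abs(v)>1e-3 else T))/J*dt
                v=0. if v*n<0 else n
            a+=v*dt;t+=dt
        o.append((t,a,v))
    return o
R_=1/12
E
python3 - <<'E'
from h import *
prof=[(R_,.96),(R_,1.92),(8*R_,3.),(.05,.3),(10*R_,3.),(.05,.3),(.05,0)]
for Tf in (.05,.1,.15,.2,.225,.25,.275,.3):
    o=sim(prof,Tf); print(Tf,[round(np.degrees(o[i][1]),1) for i in (2,4,5,6)],round(o[4][2],2))
E
```

```text
0.05 [np.float64(39.2), np.float64(128.6), np.float64(134.1), np.float64(139.1)] 2.01
0.1 [np.float64(31.4), np.float64(105.1), np.float64(109.6), np.float64(113.7)] 1.68
0.15 [np.float64(24.5), np.float64(82.7), np.float64(86.3), np.float64(89.4)] 1.34
0.2 [np.float64(17.9), np.float64(60.9), np.float64(63.5), np.float64(65.6)] 1.01
0.225 [np.float64(14.6), np.float64(49.9), np.float64(52.1), np.float64(53.7)] 0.84
0.25 [np.float64(11.8), np.float64(39.6), np.float64(41.3), np.float64(42.5)] 0.68
0.275 [np.float64(9.1), np.float64(29.5), np.float64(30.7), np.float64(31.4)] 0.51
0.3 [np.float64(6.5), np.float64(19.3), np.float64(20.1), np.float64(20.3)] 0.35
```

Fit gives friction of about 0.22 N m, so a crank speed of about 3.66 rad/s (0.305 rad/row). Next comes a run of 40 rows with ramp, then a picture, 10 rows and another picture.

```bash
python3 -c "
from h import *
plan([.1,.2,.28]+[.305]*37+[.395]*2+[.305]*8)"
```

```text
th0 2.216 r 0.0758
[{"slide":[-0.53,0.54,0],"angular":[0,0,0],"claw":-1},{"slide":[-0.99,1.12,0],"angular":[0,0,0],"claw":-1},{"slide":[-0.98,1.85,0],"angular":[0,0,0],"claw":-1},{"slide":[-0.44,2.24,0],"angular":[0,0,0],"claw":-1},{"slide":[0.25,2.26,0],"angular":[0,0,0],"claw":-1},{"slide":[0.92,2.08,0],"angular":[0,0,0],"claw":-1},{"slide":[1.51,1.71,0],"angular":[0,0,0],"claw":-1},{"slide":[1.95,1.18,0],"angular":[0,0,0],"claw":-1},{"slide":[2.21,0.54,0],"angular":[0,0,0],"claw":-1},{"slide":[2.27,-0.15,0],"angular":[0,0,0],"claw":-1}]
[{"slide":[2.12,-0.83,0],"angular":[0,0,0],"claw":-1},{"slide":[1.78,-1.43,0],"angular":[0,0,0],"claw":-1},{"slide":[1.27,-1.89,0],"angular":[0,0,0],"claw":-1},{"slide":[0.64,-2.19,0],"angular":[0,0,0],"claw":-1},{"slide":[-0.05,-2.28,0],"angular":[0,0,0],"claw":-1},{"slide":[-0.73,-2.16,0],"angular":[0,0,0],"claw":-1},{"slide":[-1.34,-1.84,0],"angular":[0,0,0],"claw":-1},{"slide":[-1.83,-1.35,0],"angular":[0,0,0],"claw":-1},{"slide":[-2.16,-0.74,0],"angular":[0,0,0],"claw":-1},{"slide":[-2.28,-0.06,0],"angular":[0,0,0],"claw":-1}]
[{"slide":[-2.19
[... 874 characters left out ...]
"claw":-1},{"slide":[-1.56,-1.66,0],"angular":[0,0,0],"claw":-1},{"slide":[-1.98,-1.12,0],"angular":[0,0,0],"claw":-1},{"slide":[-2.23,-0.47,0],"angular":[0,0,0],"claw":-1}]
[{"slide":[-2.91,0.41,0],"angular":[0,0,0],"claw":-1},{"slide":[-2.53,1.50,0],"angular":[0,0,0],"claw":-1},{"slide":[-1.44,1.77,0],"angular":[0,0,0],"claw":-1},{"slide":[-0.84,2.12,0],"angular":[0,0,0],"claw":-1},{"slide":[-0.17,2.27,0],"angular":[0,0,0],"claw":-1},{"slide":[0.52,2.22,0],"angular":[0,0,0],"claw":-1},{"slide":[1.16,1.96,0],"angular":[0,0,0],"claw":-1},{"slide":[1.70,1.52,0],"angular":[0,0,0],"claw":-1},{"slide":[2.08,0.94,0],"angular":[0,0,0],"claw":-1},{"slide":[2.26,0.27,0],"angular":[0,0,0],"claw":-1}]
```

```bash
python3 -m creep '[{"slide":[-0.53,0.54,0],"angular":[0,0,0],"claw":-1},{"slide":[-0.99,1.12,0],"angular":[0,0,0],"claw":-1},{"slide":[-0.98,1.85,0],"angular":[0,0,0],"claw":-1},{"slide":[-0.44,2.24,0],"angular":[0,0,0],"claw":-1},{"slide":[0.25,2.26,0],"angular":[0,0,0],"claw":-1},{"slide":[0.92,2.08,0],"angular":[0,0,0],"claw":-1},{"slide":[1.51,1.71,0],"angular":[0,0,0],"claw":-1},{"slide":[1.95,1.18,0],"angular":[0,0,0],"claw":-1},{"slide":[2.21,0.54,0],"angular":[0,0,0],"claw":-1},{"slide":[2.27,-0.15,0],"angular":[0,0,0],"claw":-1}]'
python3 -m creep '[{"slide":[2.12,-0.83,0],"angular":[0,0,0],"claw":-1},{"slide":[1.78,-1.43,0],"angular":[0,0,0],"claw":-1},{"slide":[1.27,-1.89,0],"angular":[0,0,0],"claw":-1},{"slide":[0.64,-2.19,0],"angular":[0,0,0],"claw":-1},{"slide":[-0.05,-2.28,0],"angular":[0,0,0],"claw":-1},{"slide":[-0.73,-2.16,0],"angular":[0,0,0],"claw":-1},{"slide":[-1.34,-1.84,0],"angular":[0,0,0],"claw":-1},{"slide":[-1.83,-1.35,0],"angular":[0,0,0],"claw":-1},{"slide":[-2.16,-0.74,0],"angular":[0,0,0],"claw":-1},{"slide":[-2.28,-0.06,0],"angular":[0,0,0],"claw":-1}]'
python3 -m creep '[{"slide":[-2.19,0.63,0],"angular":[0,0,0],"claw":-1},{"slide":[-1.90,1.26,0],"angular":[0,0,0],"claw":-1},{"slide":[-1.44,1.77,0],"angular":[0,0,0],"claw":-1},{"slide":[-0.84,2.12,0],"angular":[0,0,0],"claw":-1},{"slide":[-0.16,2.27,0],"angular":[0,0,0],"claw":-1},{"slide":[0.53,2.22,0],"angular":[0,0,0],"claw":-1},{"slide":[1.17,1.96,0],"angular":[0,0,0],"claw":-1},{"slide":[1.70,1.51,0],"angular":[0,0,0],"claw":-1},{"slide":[2.08,0.93,0],"angular":[0,0,0],"claw":-1},{"slide":[2.26,0.27,0],"angular":[0,0,0],"claw":-1}]'
python3 -m creep '[{"slide":[2.24,-0.43,0],"angular":[0,0,0],"claw":-1},{"slide":[2.01,-1.08,0],"angular":[0,0,0],"claw":-1},{"slide":[1.59,-1.63,0],"angular":[0,0,0],"claw":-1},{"slide":[1.03,-2.03,0],"angular":[0,0,0],"claw":-1},{"slide":[0.37,-2.25,0],"angular":[0,0,0],"claw":-1},{"slide":[-0.32,-2.26,0],"angular":[0,0,0],"claw":-1},{"slide":[-0.98,-2.05,0],"angular":[0,0,0],"claw":-1},{"slide":[-1.56,-1.66,0],"angular":[0,0,0],"claw":-1},{"slide":[-1.98,-1.12,0],"angular":[0,0,0],"claw":-1},{"slide":[-2.23,-0.47,0],"angular":[0,0,0],"claw":-1}]'
python3 -c "
from h import *
s=manip.sense();d=s['tcp_pos'][:2]-AX;print('th',np.arctan2(d[1],d[0]),np.hypot(*d),'plan',2.216+.58+37*.305-4*np.pi);print(red())"
python3 -m creep '[{"slide":[-2.91,0.41,0],"angular":[0,0,0],"claw":-1},{"slide":[-2.53,1.50,0],"angular":[0,0,0],"claw":-1},{"slide":[-1.44,1.77,0],"angular":[0,0,0],"claw":-1},{"slide":[-0.84,2.12,0],"angular":[0,0,0],"claw":-1},{"slide":[-0.17,2.27,0],"angular":[0,0,0],"claw":-1},{"slide":[0.52,2.22,0],"angular":[0,0,0],"claw":-1},{"slide":[1.16,1.96,0],"angular":[0,0,0],"claw":-1},{"slide":[1.70,1.52,0],"angular":[0,0,0],"claw":-1},{"slide":[2.08,0.94,0],"angular":[0,0,0],"claw":-1},{"slide":[2.26,0.27,0],"angular":[0,0,0],"claw":-1}]'
python3 -c "
from h import *
s=manip.sense();d=s['tcp_pos'][:2]-AX;print('th',np.arctan2(d[1],d[0]),np.hypot(*d),'plan',2.216+.58+37*.305+.79+8*.305-4*np.pi);print(red())"
```

```text
t: 5.82
tcp_pos: [0.553, -0.2017, 0.2]
tool_rot: [1.0, -0.001, -0.002, -0.001]
force: [-5.1, 4.5, 11.8]
finger_gap: 0.358
gripper_force: 40.8
t: 6.65
tcp_pos: [0.5301, -0.0534, 0.2002]
tool_rot: [1.0, 0.001, 0.003, 0.001]
force: [4.4, -4.7, 2.0]
finger_gap: 0.352
gripper_force: 40.1
t: 7.48
tcp_pos: [0.5396, -0.2035, 0.2]
tool_rot: [1.0, -0.001, -0.001, -0.001]
force: [-4.5, 5.1, 11.1]
finger_gap: 0.355
gripper_force: 41.0
t: 8.32
tcp_pos: [0.5438, -0.0534, 0.2001]
tool_rot: [1.0, 0.001, 0.003, 0.001]
force: [3.2, -5.7, 3.5]
finger_gap: 0.353
gripper_force: 40.3
th 1.4816962716898099 0.07589849862461681 plan 1.514629385640827
(8.3167, 13.3, 2043)
t: 9.2
tcp_pos: [0.5396, -0.2035, 0.2]
tool_rot: [1.0, -0.001, -0.001, -0.001]
force: [-3.8, 5.8, 11.2]
finger_gap: 0.354
gripper_force: 42.3
th -1.5361042804225733 0.07451327527241873 plan 4.7446293856408275
(9.2, 86.3, 415)
```

Run:
```python
from h import *
w=12
prof=[(R_,.1*w),(R_,.2*w),(R_,.28*w),(37*R_,.305*w),(.05,.4),(2*R_,.37*w),(8*R_,.305*w)]
for Tf in (.2,.21,.22,.23,.24,.25):
  for J in (.075,.085,.095):
    o=sim(prof,Tf,J=J); print(Tf,J,round(np.degrees(o[3][1]),1),round(np.degrees(o[6][1]-o[3][1]),1),round(o[6][2],2))
print('meas',13.3+360-159.5,73)
```

```text
0.2 0.075 259.6 84.8 1.71
0.2 0.085 252.8 84.7 1.7
0.2 0.095 246.1 84.6 1.7
0.21 0.075 248.5 81.2 1.64
0.21 0.085 242.0 81.1 1.63
0.21 0.095 235.6 81.0 1.63
0.22 0.075 237.4 77.6 1.56
0.22 0.085 231.1 77.5 1.56
0.22 0.095 225.0 77.4 1.56
0.23 0.075 226.3 73.9 1.49
0.23 0.085 220.3 73.9 1.49
0.23 0.095 214.5 73.8 1.49
0.24 0.075 215.1 70.3 1.42
0.24 0.085 209.5 70.3 1.42
0.24 0.095 203.9 70.2 1.42
0.25 0.075 204.0 66.7 1.35
0.25 0.085 198.6 66.7 1.35
0.25 0.095 193.3 66.6 1.34
meas 213.8 73
```

Friction fits 0.234 N m, so I need about 3.77 rad/s, which is exactly 20 rows per turn and a repeating pair of calls.

```bash
python3 -c "
from h import *
th=4.7446; p=AX+RAD*np.array([np.cos(th),np.sin(th)])
plan([.405,.400]+[np.pi/10]*28,th,p)"
```

```text
th0 4.745 r 0.075
[{"slide":[2.93,-0.70,0],"angular":[0,0,0],"claw":-1},{"slide":[2.40,-1.77,0],"angular":[0,0,0],"claw":-1},{"slide":[1.28,-1.97,0],"angular":[0,0,0],"claw":-1},{"slide":[0.61,-2.27,0],"angular":[0,0,0],"claw":-1},{"slide":[-0.12,-2.34,0],"angular":[0,0,0],"claw":-1},{"slide":[-0.84,-2.19,0],"angular":[0,0,0],"claw":-1},{"slide":[-1.48,-1.82,0],"angular":[0,0,0],"claw":-1},{"slide":[-1.97,-1.28,0],"angular":[0,0,0],"claw":-1},{"slide":[-2.27,-0.61,0],"angular":[0,0,0],"claw":-1},{"slide":[-2.34,0.12,0],"angular":[0,0,0],"claw":-1}]
[{"slide":[-2.19,0.84,0],"angular":[0,0,0],"claw":-1},{"slide":[-1.82,1.48,0],"angular":[0,0,0],"claw":-1},{"slide":[-1.28,1.97,0],"angular":[0,0,0],"claw":-1},{"slide":[-0.61,2.27,0],"angular":[0,0,0],"claw":-1},{"slide":[0.12,2.34,0],"angular":[0,0,0],"claw":-1},{"slide":[0.84,2.19,0],"angular":[0,0,0],"claw":-1},{"slide":[1.48,1.82,0],"angular":[0,0,0],"claw":-1},{"slide":[1.97,1.28,0],"angular":[0,0,0],"claw":-1},{"slide":[2.27,0.61,0],"angular":[0,0,0],"claw":-1},{"slide":[2.34,-0.12,0],"angular":[0,0,0],"claw":-1}]
[{"slide":[2.19,-0.84,0],"angular":[0,0,0],"claw":-1},{"slide":[1.82,-1.48,0],"angular":[0,0,0],"claw":-1},{"slide":[1.28,-1.97,0],"angular":[0,0,0],"claw":-1},{"slide":[0.61,-2.27,0],"angular":[0,0,0],"claw":-1},{"slide":[-0.12,-2.34,0],"angular":[0,0,0],"claw":-1},{"slide":[-0.84,-2.19,0],"angular":[0,0,0],"claw":-1},{"slide":[-1.48,-1.82,0],"angular":[0,0,0],"claw":-1},{"slide":[-1.97,-1.28,0],"angular":[0,0,0],"claw":-1},{"slide":[-2.27,-0.61,0],"angular":[0,0,0],"claw":-1},{"slide":[-2.34,0.12,0],"angular":[0,0,0],"claw":-1}]
```

```bash
python3 -m creep '[{"slide":[2.93,-0.70,0],"angular":[0,0,0],"claw":-1},{"slide":[2.40,-1.77,0],"angular":[0,0,0],"claw":-1},{"slide":[1.28,-1.97,0],"angular":[0,0,0],"claw":-1},{"slide":[0.61,-2.27,0],"angular":[0,0,0],"claw":-1},{"slide":[-0.12,-2.34,0],"angular":[0,0,0],"claw":-1},{"slide":[-0.84,-2.19,0],"angular":[0,0,0],"claw":-1},{"slide":[-1.48,-1.82,0],"angular":[0,0,0],"claw":-1},{"slide":[-1.97,-1.28,0],"angular":[0,0,0],"claw":-1},{"slide":[-2.27,-0.61,0],"angular":[0,0,0],"claw":-1},{"slide":[-2.34,0.12,0],"angular":[0,0,0],"claw":-1}]' | head -2
python3 -m creep '[{"slide":[-2.19,0.84,0],"angular":[0,0,0],"claw":-1},{"slide":[-1.82,1.48,0],"angular":[0,0,0],"claw":-1},{"slide":[-1.28,1.97,0],"angular":[0,0,0],"claw":-1},{"slide":[-0.61,2.27,0],"angular":[0,0,0],"claw":-1},{"slide":[0.12,2.34,0],"angular":[0,0,0],"claw":-1},{"slide":[0.84,2.19,0],"angular":[0,0,0],"claw":-1},{"slide":[1.48,1.82,0],"angular":[0,0,0],"claw":-1},{"slide":[1.97,1.28,0],"angular":[0,0,0],"claw":-1},{"slide":[2.27,0.61,0],"angular":[0,0,0],"claw":-1},{"slide":[2.34,-0.12,0],"angular":[0,0,0],"claw":-1}]' | head -2
python3 -m creep '[{"slide":[2.19,-0.84,0],"angular":[0,0,0],"claw":-1},{"slide":[1.82,-1.48,0],"angular":[0,0,0],"claw":-1},{"slide":[1.28,-1.97,0],"angular":[0,0,0],"claw":-1},{"slide":[0.61,-2.27,0],"angular":[0,0,0],"claw":-1},{"slide":[-0.12,-2.34,0],"angular":[0,0,0],"claw":-1},{"slide":[-0.84,-2.19,0],"angular":[0,0,0],"claw":-1},{"slide":[-1.48,-1.82,0],"angular":[0,0,0],"claw":-1},{"slide":[-1.97,-1.28,0],"angular":[0,0,0],"claw":-1},{"slide":[-2.27,-0.61,0],"angular":[0,0,0],"claw":-1},{"slide":[-2.34,0.12,0],"angular":[0,0,0],"claw":-1}]' | head -2
python3 -m creep '[{"slide":[-2.19,0.84,0],"angular":[0,0,0],"claw":-1},{"slide":[-1.82,1.48,0],"angular":[0,0,0],"claw":-1},{"slide":[-1.28,1.97,0],"angular":[0,0,0],"claw":-1},{"slide":[-0.61,2.27,0],"angular":[0,0,0],"claw":-1},{"slide":[0.12,2.34,0],"angular":[0,0,0],"claw":-1},{"slide":[0.84,2.19,0],"angular":[0,0,0],"claw":-1},{"slide":[1.48,1.82,0],"angular":[0,0,0],"claw":-1},{"slide":[1.97,1.28,0],"angular":[0,0,0],"claw":-1},{"slide":[2.27,0.61,0],"angular":[0,0,0],"claw":-1},{"slide":[2.34,-0.12,0],"angular":[0,0,0],"claw":-1}]' | head -2
python3 -m creep '[{"slide":[2.19,-0.84,0],"angular":[0,0,0],"claw":-1},{"slide":[1.82,-1.48,0],"angular":[0,0,0],"claw":-1},{"slide":[1.28,-1.97,0],"angular":[0,0,0],"claw":-1},{"slide":[0.61,-2.27,0],"angular":[0,0,0],"claw":-1},{"slide":[-0.12,-2.34,0],"angular":[0,0,0],"claw":-1},{"slide":[-0.84,-2.19,0],"angular":[0,0,0],"claw":-1},{"slide":[-1.48,-1.82,0],"angular":[0,0,0],"claw":-1},{"slide":[-1.97,-1.28,0],"angular":[0,0,0],"claw":-1},{"slide":[-2.27,-0.61,0],"angular":[0,0,0],"claw":-1},{"slide":[-2.34,0.12,0],"angular":[0,0,0],"claw":-1}]' | head -2
python3 -m creep '[{"slide":[-2.19,0.84,0],"angular":[0,0,0],"claw":-1},{"slide":[-1.82,1.48,0],"angular":[0,0,0],"claw":-1},{"slide":[-1.28,1.97,0],"angular":[0,0,0],"claw":-1},{"slide":[-0.61,2.27,0],"angular":[0,0,0],"claw":-1},{"slide":[0.12,2.34,0],"angular":[0,0,0],"claw":-1},{"slide":[0.84,2.19,0],"angular":[0,0,0],"claw":-1},{"slide":[1.48,1.82,0],"angular":[0,0,0],"claw":-1},{"slide":[1.97,1.28,0],"angular":[0,0,0],"claw":-1},{"slide":[2.27,0.61,0],"angular":[0,0,0],"claw":-1},{"slide":[2.34,-0.12,0],"angular":[0,0,0],"claw":-1}]' | head -2
python3 -m creep '[{"slide":[2.19,-0.84,0],"angular":[0,0,0],"claw":-1},{"slide":[1.82,-1.48,0],"angular":[0,0,0],"claw":-1},{"slide":[1.28,-1.97,0],"angular":[0,0,0],"claw":-1},{"slide":[0.61,-2.27,0],"angular":[0,0,0],"claw":-1},{"slide":[-0.12,-2.34,0],"angular":[0,0,0],"claw":-1},{"slide":[-0.84,-2.19,0],"angular":[0,0,0],"claw":-1},{"slide":[-1.48,-1.82,0],"angular":[0,0,0],"claw":-1},{"slide":[-1.97,-1.28,0],"angular":[0,0,0],"claw":-1},{"slide":[-2.27,-0.61,0],"angular":[0,0,0],"claw":-1},{"slide":[-2.34,0.12,0],"angular":[0,0,0],"claw":-1}]' | head -2
python3 -m creep '[{"slide":[-2.19,0.84,0],"angular":[0,0,0],"claw":-1},{"slide":[-1.82,1.48,0],"angular":[0,0,0],"claw":-1},{"slide":[-1.28,1.97,0],"angular":[0,0,0],"claw":-1},{"slide":[-0.61,2.27,0],"angular":[0,0,0],"claw":-1},{"slide":[0.12,2.34,0],"angular":[0,0,0],"claw":-1},{"slide":[0.84,2.19,0],"angular":[0,0,0],"claw":-1},{"slide":[1.48,1.82,0],"angular":[0,0,0],"claw":-1},{"slide":[1.97,1.28,0],"angular":[0,0,0],"claw":-1},{"slide":[2.27,0.61,0],"angular":[0,0,0],"claw":-1},{"slide":[2.34,-0.12,0],"angular":[0,0,0],"claw":-1}]' | head -2
python3 -m creep '[{"slide":[2.19,-0.84,0],"angular":[0,0,0],"claw":-1},{"slide":[1.82,-1.48,0],"angular":[0,0,0],"claw":-1},{"slide":[1.28,-1.97,0],"angular":[0,0,0],"claw":-1},{"slide":[0.61,-2.27,0],"angular":[0,0,0],"claw":-1},{"slide":[-0.12,-2.34,0],"angular":[0,0,0],"claw":-1},{"slide":[-0.84,-2.19,0],"angular":[0,0,0],"claw":-1},{"slide":[-1.48,-1.82,0],"angular":[0,0,0],"claw":-1},{"slide":[-1.97,-1.28,0],"angular":[0,0,0],"claw":-1},{"slide":[-2.27,-0.61,0],"angular":[0,0,0],"claw":-1},{"slide":[-2.34,0.12,0],"angular":[0,0,0],"claw":-1}]'
python3 -c "
from h import *
s=manip.sense();d=s['tcp_pos'][:2]-AX;print(s['tcp_pos'],'th',np.arctan2(d[1],d[0]),np.hypot(*d),'plan',4.7446+.805+88*np.pi/10-10*np.pi);print(red())"
```

```text
t: 10.08
tcp_pos: [0.524, -0.0542, 0.2002]
t: 10.92
tcp_pos: [0.5528, -0.2018, 0.2]
t: 11.75
tcp_pos: [0.5239, -0.0542, 0.2001]
t: 12.58
tcp_pos: [0.5528, -0.2018, 0.2]
t: 13.42
tcp_pos: [0.5239, -0.0542, 0.2002]
t: 14.25
tcp_pos: [0.5528, -0.2018, 0.2001]
t: 15.08
tcp_pos: [0.524, -0.0542, 0.2002]
t: 15.92
tcp_pos: [0.5528, -0.2018, 0.2]
t: 16.75
tcp_pos: [0.524, -0.0542, 0.2002]
tool_rot: [1.0, 0.001, 0.003, 0.0]
force: [3.9, -3.9, 4.2]
finger_gap: 0.348
gripper_force: 41.5
[ 0.52395039 -0.0541816   0.2001601 ] th 1.7434763361917662 0.07594790826198869 plan 1.7796888156922464
(16.75, 25.9, 2247)
```

From t=9.25 to 16.75 s the stone averaged 1.53 rad/s (14.6 rpm), in band for over 7 s. Now I'll stop the crank, then back the stone up to the pointer.

```bash
python3 -m creep '[{"slide":[-1.46,0.42,0],"angular":[0,0,0],"claw":-1},{"slide":[-0.69,0.32,0],"angular":[0,0,0],"claw":-1},{"slide":[0,0,0],"angular":[0,0,0],"claw":-1},{"slide":[0,0,0],"angular":[0,0,0],"claw":-1},{"slide":[0,0,0],"angular":[0,0,0],"claw":-1},{"slide":[0,0,0],"angular":[0,0,0],"claw":-1},{"slide":[0,0,0],"angular":[0,0,0],"claw":-1}]'
python3 -c "
from h import *
print(red());print(red('scene'));print(red('top'))
for n in (4,5,6,7,8,9,10,11,12):
    print(n,[round(np.degrees(sim([(R_,1.5),(R_,3)]+[(n*R_,3.72)]+[(R_,2),(R_,.8),(1,0)],T)[-1][1]),1) for T in (.22,.235,.25)])
"
```

```text
t: 17.38
tcp_pos: [0.5012, -0.0622, 0.2001]
tool_rot: [1.0, -0.0, 0.0, -0.0]
force: [-0.2, 1.7, 7.8]
finger_gap: 0.359
gripper_force: 42.0
(17.3833, 49.0, 1978)
(17.4333, 49.0, 143)
(17.4833, None, 0)
4 [np.float64(17.6), np.float64(15.7), np.float64(14.0)]
5 [np.float64(23.1), np.float64(20.8), np.float64(18.6)]
6 [np.float64(29.0), np.float64(26.2), np.float64(23.5)]
7 [np.float64(35.2), np.float64(31.9), np.float64(28.7)]
8 [np.float64(41.6), np.float64(37.8), np.float64(34.1)]
9 [np.float64(48.2), np.float64(43.9), np.float64(39.7)]
10 [np.float64(55.0), np.float64(50.1), np.float64(45.5)]
11 [np.float64(61.9), np.float64(56.5), np.float64(51.4)]
12 [np.float64(68.9), np.float64(63.0), np.float64(57.4)]
```

```bash
python3 -c "
from h import *
plan([-.125,-.25]+[-.31]*10+[-.16,-.06])"
```

```text
th0 2.062 r 0.0758
[{"slide":[0.89,-0.32,0],"angular":[0,0,0],"claw":-1},{"slide":[1.82,-0.45,0],"angular":[0,0,0],"claw":-1},{"slide":[2.31,0.09,0],"angular":[0,0,0],"claw":-1},{"slide":[2.18,0.79,0],"angular":[0,0,0],"claw":-1},{"slide":[1.83,1.42,0],"angular":[0,0,0],"claw":-1},{"slide":[1.31,1.91,0],"angular":[0,0,0],"claw":-1},{"slide":[0.67,2.22,0],"angular":[0,0,0],"claw":-1},{"slide":[-0.04,2.32,0],"angular":[0,0,0],"claw":-1},{"slide":[-0.75,2.19,0],"angular":[0,0,0],"claw":-1},{"slide":[-1.38,1.86,0],"angular":[0,0,0],"claw":-1}]
[{"slide":[-1.88,1.35,0],"angular":[0,0,0],"claw":-1},{"slide":[-2.20,0.71,0],"angular":[0,0,0],"claw":-1},{"slide":[-1.20,0.09,0],"angular":[0,0,0],"claw":-1},{"slide":[-0.45,-0.01,0],"angular":[0,0,0],"claw":-1}]
```

```bash
python3 -m creep '[{"slide":[0.89,-0.32,0],"angular":[0,0,0],"claw":-1},{"slide":[1.82,-0.45,0],"angular":[0,0,0],"claw":-1},{"slide":[2.31,0.09,0],"angular":[0,0,0],"claw":-1},{"slide":[2.18,0.79,0],"angular":[0,0,0],"claw":-1},{"slide":[1.83,1.42,0],"angular":[0,0,0],"claw":-1},{"slide":[1.31,1.91,0],"angular":[0,0,0],"claw":-1},{"slide":[0.67,2.22,0],"angular":[0,0,0],"claw":-1},{"slide":[-0.04,2.32,0],"angular":[0,0,0],"claw":-1},{"slide":[-0.75,2.19,0],"angular":[0,0,0],"claw":-1},{"slide":[-1.38,1.86,0],"angular":[0,0,0],"claw":-1}]'
python3 -m creep '[{"slide":[-1.88,1.35,0],"angular":[0,0,0],"claw":-1},{"slide":[-2.20,0.71,0],"angular":[0,0,0],"claw":-1},{"slide":[-1.20,0.09,0],"angular":[0,0,0],"claw":-1},{"slide":[-0.45,-0.01,0],"angular":[0,0,0],"claw":-1},{"slide":[0,0,0],"angular":[0,0,0],"claw":-1},{"slide":[0,0,0],"angular":[0,0,0],"claw":-1},{"slide":[0,0,0],"angular":[0,0,0],"claw":-1},{"slide":[0,0,0],"angular":[0,0,0],"claw":-1},{"slide":[0,0,0],"angular":[0,0,0],"claw":-1},{"slide":[0,0,0],"angular":[0,0,0],"claw":-1}]'
python3 -c "
from h import *
print(red());print(red('scene'))
a=viewer.snapshot('scene')[155:285,140:270]
cv2.imwrite('pics/c.png',cv2.resize(a,(520,520),interpolation=cv2.INTER_CUBIC))
"
```

```text
t: 18.37
tcp_pos: [0.5899, -0.1815, 0.2001]
tool_rot: [1.0, -0.0, 0.0, -0.002]
force: [-2.3, 7.7, 10.8]
finger_gap: 0.353
gripper_force: 42.3
t: 19.2
tcp_pos: [0.5324, -0.2032, 0.2001]
tool_rot: [1.0, -0.0, 0.0, -0.001]
force: [0.1, 3.0, 7.8]
finger_gap: 0.356
gripper_force: 42.0
(19.2, -11.8, 2036)
(19.25, -11.3, 130)
```

View pics/c.png

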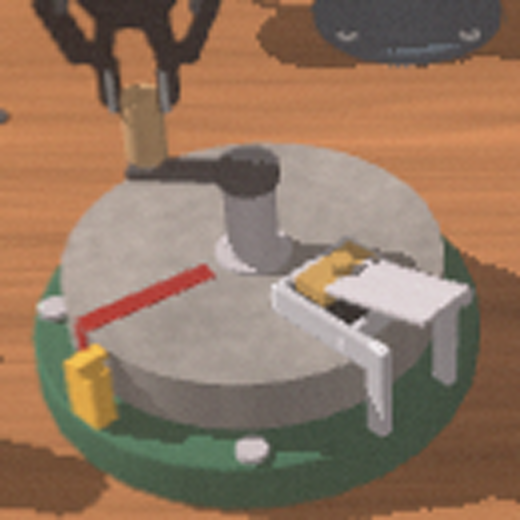

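The red line now ends at (80,328), about 11° short of (clockwise from) the pointer post at (90,360). I'll make a short forward nudge.

```bash
python3 -c "
from h import *
for n in (2,3,4): print(n,[round(np.degrees(sim([(R_,1.5),(R_,3)]+[(n*R_,3.72)]+[(R_,2),(R_,.8),(1,0)],T)[-1][1]),1) for T in (.2,.22,.235,.25)])
plan([.125,.25,.31,.31,.31,.16,.06])"
```

```text
2 [np.float64(9.4), np.float64(8.0), np.float64(7.0), np.float64(6.1)]
3 [np.float64(14.6), np.float64(12.5), np.float64(11.1), np.float64(9.8)]
4 [np.float64(20.3), np.float64(17.6), np.float64(15.7), np.float64(14.0)]
th0 -1.633 r 0.0744
[{"slide":[0.93,0.06,0],"angular":[0,0,0],"claw":-1},{"slide":[1.84,-0.35,0],"angular":[0,0,0],"claw":-1},{"slide":[2.07,-1.04,0],"angular":[0,0,0],"claw":-1},{"slide":[1.65,-1.63,0],"angular":[0,0,0],"claw":-1},{"slide":[1.08,-2.05,0],"angular":[0,0,0],"claw":-1},{"slide":[0.29,-1.16,0],"angular":[0,0,0],"claw":-1},{"slide":[0.06,-0.45,0],"angular":[0,0,0],"claw":-1}]
```

```bash
python3 -m creep '[{"slide":[0.93,0.06,0],"angular":[0,0,0],"claw":-1},{"slide":[1.84,-0.35,0],"angular":[0,0,0],"claw":-1},{"slide":[2.07,-1.04,0],"angular":[0,0,0],"claw":-1},{"slide":[1.65,-1.63,0],"angular":[0,0,0],"claw":-1},{"slide":[1.08,-2.05,0],"angular":[0,0,0],"claw":-1},{"slide":[0.29,-1.16,0],"angular":[0,0,0],"claw":-1},{"slide":[0.06,-0.45,0],"angular":[0,0,0],"claw":-1},{"slide":[0,0,0],"angular":[0,0,0],"claw":-1},{"slide":[0,0,0],"angular":[0,0,0],"claw":-1},{"slide":[0,0,0],"angular":[0,0,0],"claw":-1}]'
python3 -m creep '[{"slide":[0,0,0],"angular":[0,0,0],"claw":-1},{"slide":[0,0,0],"angular":[0,0,0],"claw":-1},{"slide":[0,0,0],"angular":[0,0,0],"claw":-1},{"slide":[0,0,0],"angular":[0,0,0],"claw":-1}]'
python3 -c "
from h import *
s=manip.sense();np.save('w2.npy',np.r_[s['tcp_pos'],s['tool_rot']])
cv2.imwrite('pics/w3.png',cv2.resize(viewer.snapshot('wrist'),(768,576)))
print(red());print(red('scene'))
"
```

```text
t: 20.18
tcp_pos: [0.6112, -0.1374, 0.2001]
tool_rot: [1.0, 0.0, -0.0, -0.0]
force: [-1.0, -0.5, 8.0]
finger_gap: 0.355
gripper_force: 42.0
t: 20.52
tcp_pos: [0.6111, -0.1378, 0.2002]
tool_rot: [1.0, -0.0, -0.0, -0.0]
force: [-1.8, 0.2, 7.3]
finger_gap: 0.351
gripper_force: 42.0
(20.5667, 6.7, 1508)
(20.6167, 7.3, 137)
```

View pics/w3.png

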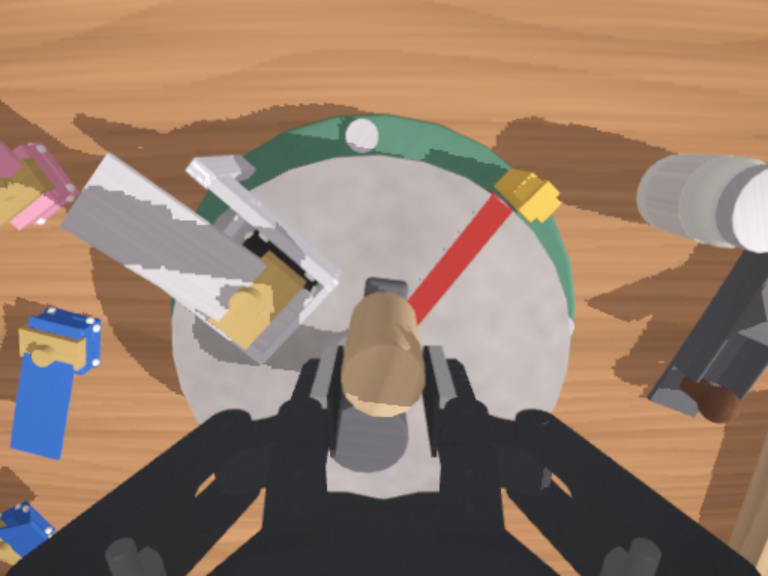

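The red line ends at (500,200), slightly counter-clockwise of the yellow pointer at about (530,195). An enlarged crop should pin the pointer direction.

```bash
python3 -c "
from h import *
im=cv2.imread('pics/w3.png')[150:250,460:580]
cv2.imwrite('pics/d.png',cv2.resize(im,(720,600),interpolation=cv2.INTER_CUBIC))
"
```

```text
(no output)
```

View pics/d.png

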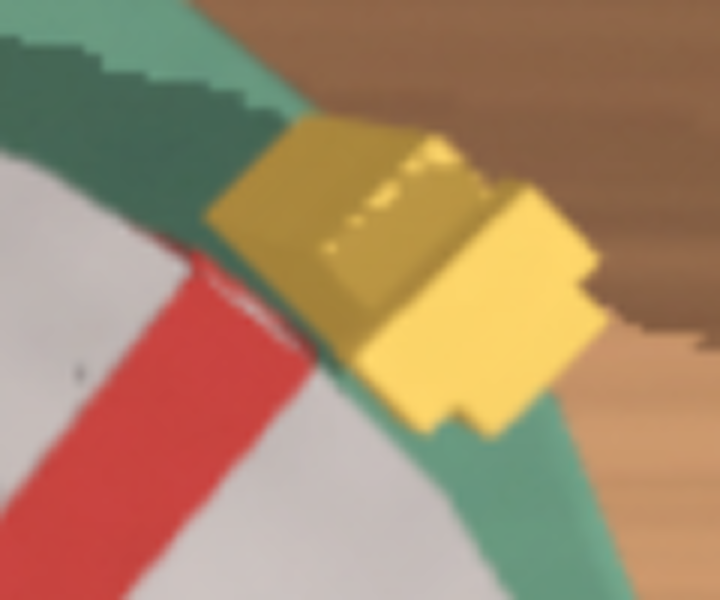

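Run:
```python
from h import *
s=st('w2.npy')
def P(x,y,z):
    X=460+(x+.5)/6-.5;Y=150+(y+.5)/6-.5
    p=atz('wrist',(X+.5)/1.5-.5,(Y+.5)/1.5-.5,z,s)[:2]-AX
    return p.round(4),np.hypot(*p).round(4),np.degrees(np.arctan2(p[1],p[0])).round(1)
for n,x,y,z in [('mark',255,312,.1),('tipA',355,360,.103),('tipB',425,435,.103),('tipmid',390,398,.103),('outermid',565,221,.103),('outA',530,185,.103),('r2',490,437,.103),('r2o',610,318,.103),('r2',490,437,.045),('L',205,215,.07),('L',205,215,.045)]: print(n,z,*P(x,y,z))
```

```text
mark 0.1 [ 0.12   -0.0883] 0.149 -36.3
tipA 0.103 [ 0.1152 -0.099 ] 0.1519 -40.7
tipB 0.103 [ 0.1069 -0.1077] 0.1518 -45.2
tipmid 0.103 [ 0.111  -0.1033] 0.1517 -42.9
outermid 0.103 [ 0.1305 -0.1207] 0.1777 -42.8
outA 0.103 [ 0.1343 -0.1164] 0.1777 -40.9
r2 0.103 [ 0.1067 -0.1151] 0.157 -47.2
r2o 0.103 [ 0.12  -0.127] 0.1748 -46.6
r2 0.045 [ 0.0967 -0.1376] 0.1681 -54.9
L 0.07 [ 0.1279 -0.0898] 0.1563 -35.1
L 0.045 [ 0.1258 -0.0964] 0.1585 -37.5
```

The pointer's direction is -42.9° (tip at r=0.152, consistent). The mark is at -36.3°, so I need 6.6° back. Overshoots at both reversals suggest the guide has play in its pocket, so I'll turn the crank gently back by 0.14 rad and look.

```bash
python3 -m creep '[{"slide":[0.03,0.25,0],"angular":[0,0,0],"claw":-1},{"slide":[-0.05,0.3,0],"angular":[0,0,0],"claw":-1},{"slide":[-0.07,0.3,0],"angular":[0,0,0],"claw":-1},{"slide":[-0.06,0.2,0],"angular":[0,0,0],"claw":-1},{"slide":[0,0,0],"angular":[0,0,0],"claw":-1},{"slide":[0,0,0],"angular":[0,0,0],"claw":-1},{"slide":[0,0,0],"angular":[0,0,0],"claw":-1},{"slide":[0,0,0],"angular":[0,0,0],"claw":-1},{"slide":[0,0,0],"angular":[0,0,0],"claw":-1},{"slide":[0,0,0],"angular":[0,0,0],"claw":-1}]'
python3 -c "
from h import *
print(red());print(red('scene'))"
python3 -m creep '[{"slide":[0,0,0],"angular":[0,0,0],"claw":-1},{"slide":[0,0,0],"angular":[0,0,0],"claw":-1},{"slide":[0,0,0],"angular":[0,0,0],"claw":-1},{"slide":[0,0,0],"angular":[0,0,0],"claw":-1},{"slide":[0,0,0],"angular":[0,0,0],"claw":-1},{"slide":[0,0,0],"angular":[0,0,0],"claw":-1},{"slide":[0,0,0],"angular":[0,0,0],"claw":-1},{"slide":[0,0,0],"angular":[0,0,0],"claw":-1}]'
python3 -c "
from h import *
print(red());print(red('scene'))"
```

```text
t: 21.5
tcp_pos: [0.609, -0.1481, 0.2001]
tool_rot: [1.0, -0.0, -0.001, -0.0]
force: [-2.0, -0.0, 8.5]
finger_gap: 0.351
gripper_force: 42.0
(21.5, 5.9, 1345)
(21.55, 6.5, 138)
t: 22.27
tcp_pos: [0.609, -0.1481, 0.2001]
tool_rot: [1.0, -0.0, -0.001, -0.0]
force: [-1.4, 0.3, 8.8]
finger_gap: 0.349
gripper_force: 42.0
(22.2667, 5.9, 1348)
(22.3167, 6.5, 138)
```

```bash
python3 -c "
from h import *
for n in (0,1,2,3,10): print(n,[(T,J,round(np.degrees(sim([(R_,1.5),(R_,3)]+[(n*R_,3.72)]+[(R_,2),(R_,.8),(1,0)],T,J=J)[-1][1]),1)) for T in (.17,.19,.21) for J in (.085,.07)])
plan([-.125,-.25,-.31,-.16,-.06])"
```

```text
0 [(0.17, 0.085, np.float64(2.5)), (0.17, 0.07, np.float64(2.9)), (0.19, 0.085, np.float64(1.9)), (0.19, 0.07, np.float64(2.2)), (0.21, 0.085, np.float64(1.4)), (0.21, 0.07, np.float64(1.7))]
1 [(0.17, 0.085, np.float64(6.8)), (0.17, 0.07, np.float64(7.7)), (0.19, 0.085, np.float64(5.5)), (0.19, 0.07, np.float64(6.3)), (0.21, 0.085, np.float64(4.6)), (0.21, 0.07, np.float64(5.2))]
2 [(0.17, 0.085, np.float64(12.1)), (0.17, 0.07, np.float64(13.6)), (0.19, 0.085, np.float64(10.2)), (0.19, 0.07, np.float64(11.5)), (0.21, 0.085, np.float64(8.7)), (0.21, 0.07, np.float64(9.8))]
3 [(0.17, 0.085, np.float64(18.3)), (0.17, 0.07, np.float64(20.3)), (0.19, 0.085, np.float64(15.7)), (0.19, 0.07, np.float64(17.5)), (0.21, 0.085, np.float64(13.5)), (0.21, 0.07, np.float64(15.2))]
10 [(0.17, 0.085, np.float64(73.0)), (0.17, 0.07, np.float64(77.7)), (0.19, 0.085, np.float64(65.3)), (0.19, 0.07, np.float64(69.8)), (0.21, 0.085, np.float64(58.3)), (0.21, 0.07, np.float64(62.6))]
th0 -0.258 r 0.0745
[{"slide":[-0.25,0.90,0],"angular":[0,0,0],"claw":-1},{"slide":[-0.91,1.63,0],"angular":[0,0,0],"claw":-1},{"slide":[-1.64,1.63,0],"angular":[0,0,0],"claw":-1},{"slide":[-1.02,0.62,0],"angular":[0,0,0],"claw":-1},{"slide":[-0.41,0.19,0],"angular":[0,0,0],"claw":-1}]
```

```bash
python3 -m creep '[{"slide":[-0.25,0.90,0],"angular":[0,0,0],"claw":-1},{"slide":[-0.91,1.63,0],"angular":[0,0,0],"claw":-1},{"slide":[-1.64,1.63,0],"angular":[0,0,0],"claw":-1},{"slide":[-1.02,0.62,0],"angular":[0,0,0],"claw":-1},{"slide":[-0.41,0.19,0],"angular":[0,0,0],"claw":-1},{"slide":[0,0,0],"angular":[0,0,0],"claw":-1},{"slide":[0,0,0],"angular":[0,0,0],"claw":-1},{"slide":[0,0,0],"angular":[0,0,0],"claw":-1},{"slide":[0,0,0],"angular":[0,0,0],"claw":-1},{"slide":[0,0,0],"angular":[0,0,0],"claw":-1}]'
python3 -c "
from h import *
print(red());print(red('scene'))"
```

```text
t: 23.2
tcp_pos: [0.5671, -0.1969, 0.2001]
tool_rot: [1.0, -0.0, -0.0, -0.001]
force: [-1.4, 2.8, 8.7]
finger_gap: 0.353
gripper_force: 42.1
(23.2, -1.0, 1905)
(23.25, -0.6, 135)
```

The stone is at about -0.8° on the readings, some 1.2° (3 mm) from the pointer. Releasing and lifting away.

```bash
python3 -m creep '[{"slide":[0,0,0],"angular":[0,0,0],"claw":1},{"slide":[0,0,0],"angular":[0,0,0],"claw":1},{"slide":[0,0,0],"angular":[0,0,0],"claw":1},{"slide":[0,0,0],"angular":[0,0,0],"claw":1},{"slide":[0,0,0],"angular":[0,0,0],"claw":1},{"slide":[0,0,0],"angular":[0,0,0],"claw":1}]'
python3 -m creep '[{"slide":[0,0,-1],"angular":[0,0,0],"claw":1},{"slide":[0,0,-2],"angular":[0,0,0],"claw":1},{"slide":[0,0,-3],"angular":[0,0,0],"claw":1},{"slide":[0,0,-3],"angular":[0,0,0],"claw":1},{"slide":[0,0,-2],"angular":[0,0,0],"claw":1},{"slide":[0,0,-1],"angular":[0,0,0],"claw":1},{"slide":[0,0,0],"angular":[0,0,0],"claw":1},{"slide":[0,0,0],"angular":[0,0,0],"claw":1},{"slide":[0,0,0],"angular":[0,0,0],"claw":1},{"slide":[0,0,0],"angular":[0,0,0],"claw":1}]'
python3 -c "
from h import *
print(red());print(red('scene'))
s=manip.sense();im=viewer.snapshot('wrist');cv2.imwrite('pics/e.png',cv2.resize(im,(768,576)))"
```

```text
t: 23.8
tcp_pos: [0.5669, -0.1983, 0.199]
tool_rot: [1.0, -0.0, -0.0, -0.0]
force: [-0.2, 0.7, 0.2]
finger_gap: 1.001
gripper_force: 0.0
t: 24.63
tcp_pos: [0.5661, -0.1978, 0.3174]
tool_rot: [1.0, -0.0, -0.002, -0.001]
force: [-0.3, -0.1, -0.4]
finger_gap: 0.999
gripper_force: 0.0
(24.6333, -1.0, 954)
(24.6833, -0.6, 134)
```

View pics/e.png

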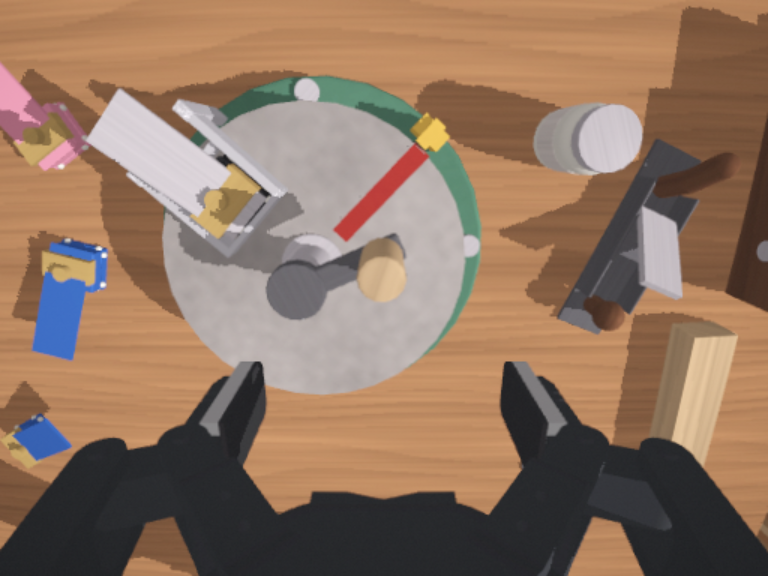

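The red line's end at (421,152) meets the yellow pointer at (430,132). The guide sits in its pocket, the crank is free, and the gripper is clear.

```bash
python3 -c "
from station import ticket
print(ticket.sign_off())"
```

```text
the job is handed in; nothing more can be done
None
```

The job is handed in, but no verdict came back. From the pictures, the stone averaged about 14.6 turns a minute over 7.5 s, and it came to rest with its red line about 3 mm from the pointer, the crank released and the guide in its pocket.

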